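Bed the mosaic tiles in gluing order

TASK

Four coloured tiles on the mosaic panel stand proud on their sticky pads. With the fingertips, gently press three of them down level with the pale tiles around them, in the order they were glued: the red one first, then the yellow, then the blue. Leave the green tile standing proud, pull no tile up, leave the glue pot, pen cup, brush and tape roll where they are, and finish clear of everything.

Things in the scene. Friction and masses are not known exactly. Their poses are not given: they have to be found in the camera images.
- panel: Square mosaic panel, 280 x 280 mm, fixed flat on the table; origin at the centre of its underside, axes along its sides. 5 x 5 grid of 46 mm tiles at 48 mm pitch in a wooden frame; pale tiles and frame are level, 26 mm above the table. The coloured tiles fill, in any arrangement, the four cells 48 mm from the centre along both x and y, so neighbours are 96 mm apart.
- red_top (a point): Centre of the top face of the red tile (46 x 46 mm, 8 mm thick, sides parallel to the panel's), about 36 mm above the table at the start, 26 mm when pressed level. z up.
- red_tile (a joint): How far the red tile has been pressed down (m): about 0 (within 0.001) at the start, standing 10 mm proud; 0.010 fully bedded and level with the pale tiles, against a hard stop; negative if pulled up. Its sticky pad yields to a push of 2 to 3 N and the tile stays where it is left.
- yellow_top (a point): Centre of the top face of the yellow tile (46 x 46 mm, 8 mm thick, sides parallel to the panel's), about 36 mm above the table at the start, 26 mm when pressed level. z up.
- yellow_tile (a joint): How far the yellow tile has been pressed down (m): about 0 (within 0.001) at the start, standing 10 mm proud; 0.010 fully bedded and level with the pale tiles, against a hard stop; negative if pulled up. Its sticky pad yields to a push of 2 to 3 N and the tile stays where it is left.
- blue_top (a point): Centre of the top face of the blue tile (46 x 46 mm, 8 mm thick, sides parallel to the panel's), about 36 mm above the table at the start, 26 mm when pressed level. z up.
- blue_tile (a joint): How far the blue tile has been pressed down (m): about 0 (within 0.001) at the start, standing 10 mm proud; 0.010 fully bedded and level with the pale tiles, against a hard stop; negative if pulled up. Its sticky pad yields to a push of 2 to 3 N and the tile stays where it is left.
- green_top (a point): Centre of the top face of the green tile (46 x 46 mm, 8 mm thick, sides parallel to the panel's), about 36 mm above the table at the start, 26 mm when pressed level. z up.
- green_tile (a joint): How far the green tile has been pressed down (m): about 0 (within 0.001) at the start, standing 10 mm proud; 0.010 fully bedded and level with the pale tiles, against a hard stop; negative if pulled up. Its sticky pad yields to a push of 2 to 3 N and the tile stays where it is left.
- glue_pot: Small loose white pot with orange cap, 32 mm across, 30 mm high, standing on the middle pale tile of the panel; origin at the centre of its underside. To be left alone.
- pen_cup: Loose terracotta-coloured cup of pens and pencils, 72 mm across, about 140 mm high with the pens, standing on the table beside the panel on its +y side; origin at the centre of its underside. To be left alone.
- brush: Loose brush lying on the table beside the panel on its -y side, along its own x axis. To be left alone.
- tape_roll: Loose roll of brown tape, 84 mm across, 24 mm high, lying flat on the table beside the panel on its +y side; origin at the centre of its underside. To be left alone.

How it is judged (in metres and radians):
On the way, in this order (a step that is already met when the one before it is completed fails the run):
1. the red tile is pressed level while the yellow and blue tiles still stand proud (by the fingers) (value of joint red_tile above 0.007 m and value of joint each of yellow_tile, blue_tile below 0.004 m and contact force between the fingers and red_tile above 0.3 N).
2. then the yellow tile is pressed level while the blue tile still stands proud (by the fingers) (value of joint each of red_tile, yellow_tile above 0.007 m and value of joint blue_tile below 0.004 m and contact force between the fingers and yellow_tile above 0.3 N).
3. then the blue tile is pressed level (by the fingers) (value of joint each of red_tile, yellow_tile, blue_tile above 0.007 m and contact force between the fingers and blue_tile above 0.3 N).
At the end, for the whole second after the job is handed in: The red, yellow and blue tiles are each pressed down at least 7 of their 10 mm, the green tile still stands proud (within 4 mm of its built height), and the glue pot, pen cup, brush and tape roll are within 15 mm of where they stood (value of joint each of red_tile, yellow_tile, blue_tile above 0.007 m and value of joint green_tile between -0.004 and 0.004 m and distance of each of glue_pot, pen_cup, brush, tape_roll from where it was at the start of the episode below 0.015 m); the robot touches nothing.
It fails at once if the green tile is pressed down by more than 4 mm (value of joint green_tile above 0.004 m).
It fails at once if a tile is pulled up by more than 4 mm (value of joint any of red_tile, yellow_tile, blue_tile, green_tile below -0.004 m).
It fails at once if a tile or the panel is pressed hard (more than 25 N) (contact force between the arm and panel above 25 N or contact force between the arm and red_tile above 25 N or contact force between the arm and yellow_tile above 25 N or contact force between the arm and blue_tile above 25 N or contact force between the arm and green_tile above 25 N).
It fails at once if the glue pot, pen cup, brush or tape roll is moved by more than 15 mm, lifted or tipped over (distance of any of glue_pot, pen_cup, brush, tape_roll from where it was at the start of the episode above 0.015 m or angle between any of glue_pot, pen_cup, tape_roll's own z axis and vertical above 0.5 rad).
It also fails if it takes over 38 s, if anything falls off the work surface, if the arm or the gripper's body presses on something with over 40 N, if the wrist force passes 120 N, or if a joint passes its speed limit or range.

ROBOT

A 6-joint arm with a two-finger parallel gripper is mounted at the origin on the work surface. World frame = base frame: x ahead of the robot, y to its left, z up, the work surface at z = 0. Lengths are in m, angles in degrees, forces in N, time in s.
With the tool pointing down it reaches from about 0.4 to 0.825 m from the base axis. Payload 7 kg.
Tool frame: the origin (TCP) lies at the very end of the fingers, on their centre line; the grasp point (between the pads) lies 19 mm behind it; z points along the fingers, y is the line along which they close (so a half turn about z gives the same grasp; the last joint's range is limited). The gripper opens to 88 mm and grips with 3 to 60 N. Pads are 19 mm wide; open, the fingers measure 130 mm over their backs; the gripper's body (78 mm by 193 mm) begins 47 mm behind the grasp point.
Start: joints at [-50.816, 20.546, 0.682, 0, -70.136, -16.507], TCP at [0.26, -0.623, 0.227] pointing down, gripper open.
Joint ranges: [-176.03, 176.03], [-82.01, 121.73], [-58.28, 71.71], [-173.87, 95.51], [-174.79, -0.11], [-173.66, 173.66]. Speed limits (degrees/s): [136.94, 136.94, 172.46, 180, 180, 180].

INTERFACE

Orientations are given as [roll, pitch, yaw] about the fixed x, y, z axes, in that order (R = Rz(yaw) Ry(pitch) Rx(roll)).
In Python, from plant import get_state, imaging, r, finder gives the robot as it stands.
- The arm moves only by the shell command python3 -m handwheel 'ROWS' [FORCE]. ROWS is JSON, a list of rows, each a list of 5 numbers: the closure, from 0 (fully open) to 1 (shut), then the shift along the world's x, y, z in cm, then the turn about the world's z in degrees. A call has 1 to 8 rows; each row is the pose to reach, as a shift and turn from the pose commanded when the call began; what a row does not reach only later rows make up. A row lasts 1/8 s, in which the tool goes at most 62.5 mm and 10.7 degrees, less where a joint would pass 70% of its speed; a pose out of reach is approached as far as the arm can. A call with a gripper value outside its range is refused whole. The fingers move at their own pace and stop on an object; FORCE is the grip in N (left out, the last holds). Time passes only in rows, so rows that repeat a pose let the fingers close. It gives the time, the measured TCP pose, the force, the opening and the grip force at its end, in the units of the state.
- get_state(): the state, without advancing time (a new reading comes with each control period).
- imaging.capture(name): name is "scene" or "top" or "wrist"; returns (picture, depth): 384x512x3 uint8, red, green, blue; 384x512 float32, m along the optical axis (not along the pixel's ray), 0 where there is no reading.
- imaging.get_calibration(name): a dict with "fx", "fy", "cx", "cy" (pixels), "rvec" (rotation vector, rad) and "tvec" (3), from world to camera coordinates, as OpenCV has them; the wrist camera has in their place "hand_eye" (4x4, takes a point from camera to tool coordinates, whose origin is the TCP and whose axes are the flange's). Camera axes: x right, y down, z forward; pixel columns grow to the right and rows downward; lengths in m; the calibration is good to about 2 mm. The wrist camera is an equidistant fisheye: a pixel r from the principal point sees the ray r / f radians off the axis. A picture is of the moment at which its call begins: read the wrist's pose just before it. get_calibration takes no time and is no camera call.
- r.close_job(): hands the job in; it is judged then, once.
Trained networks look in the newest picture that a camera, given by its name, has taken for a name from the list of things; names that differ only in an ending like _2 or _b are one class to them, and where a whole thing is asked for, a point or a joint stands for the part that bears it (a point fixed in the world has none). Each returns a list of dicts, best first, with "p" (0 to 1); they miss things now and then, are a little off and sometimes report something else, mostly with a low value. They report only what shows in the picture. A call takes as long as a camera call.
- finder.cut_out(camera, query): "region" (384x512 bool, what is visible of it) and "pixel" ([column, row] in pixels, amid what is visible of it).
The state is a dict: "time_s": time; "joints": joint angles; "qd": joint speeds; "joint_torque": joint torques, N m; "tcp_pos": TCP position; "eef_rot": TCP orientation; "contact_force": force on the tool from outside, world axes, zero at the start; "moment": the same for the moment, N m; "gripper_width": finger opening in m; "gripper_force": force on a finger pad.
Only numpy, scipy, OpenCV 4.12 (cv2) and the standard library are available. Lean on these libraries where they do the work, as an engineer would, in place of code of your own. Each camera call takes 0.05 s, during which the arm holds its last target. There are 200 camera calls.

## Working session

There is one attempt and no reset: what is moved stays moved. The work goes in short steps, Python scripts to look and compute and a shell command to move; the robot and the scene stay as the last step left them, time stands still between calls to the robot, and variables do not carry over. Pictures are saved under pics/ and viewed, at most 10 in all, crops included, and the job is handed in when it is done.

```bash
mkdir -p pics; cat > h.py <<'E'
import numpy as np, cv2
from plant import get_state, imaging, r, finder
def world(cam, depth, mask):
    c=imaging.get_calibration(cam)
    R,_=cv2.Rodrigues(np.array(c["rvec"],float)); t=np.array(c["tvec"],float).ravel()
    v,u=np.nonzero(mask&(depth>0)); z=depth[v,u]
    P=np.stack([(u-c["cx"])/c["fx"]*z,(v-c["cy"])/c["fy"]*z,z],1)
    return (P-t)@R
E
python3 - <<'E'
from h import *
s=get_state(); print(s["time_s"],s["tcp_pos"],s["eef_rot"],s["gripper_width"])
pic,d=imaging.capture("top"); cv2.imwrite("pics/top.png",pic[:,:,::-1])
pts={}
for n in ["red_tile","yellow_tile","blue_tile","green_tile","glue_pot","pen_cup","tape_roll","brush"]:
    o=finder.cut_out("top",n)
    if not o: print(n,None); continue
    W=world("top",d,o[0]["region"]); print(n,round(o[0]["p"],2),o[0]["pixel"],np.median(W,0).round(4),((W.min(0)+W.max(0))/2).round(4),np.ptp(W,axis=0).round(3))
    if "tile" in n and len(W)>20:
        print("   angle",cv2.minAreaRect((W[:,:2]*1000).astype(np.float32)))
E
```

```text
0.0 [ 0.2600253  -0.622368    0.22562299] [ 1.79905271e+02 -8.96268592e-03 -1.57328391e+02] 0.0874089928976053
red_tile 0.8 [209.3, 194.8] [0.5614 0.1644 0.035 ] [0.5618 0.1633 0.0355] [0.048 0.047 0.01 ]
   angle ((561.8937377929688, 163.94003295898438), (43.310272216796875, 44.645511627197266), 78.27330780029297)
yellow_tile 0.53 [217.5, 159.3] [0.6548 0.1438 0.0363] [0.6561 0.1441 0.0285] [0.055 0.051 0.027]
   angle ((657.02099609375, 144.37973022460938), (47.16691970825195, 49.437416076660156), 76.94700622558594)
blue_tile 0.91 [254.5, 167.8] [0.635  0.0497 0.0349] [0.636  0.0489 0.0286] [0.052 0.051 0.024]
   angle ((636.6773071289062, 50.127960205078125), (45.757835388183594, 50.01314926147461), 78.13685607910156)
green_tile 0.67 [249.4, 202.3] [0.5425 0.0708 0.0351] [0.5429 0.0701 0.0279] [0.055 0.053 0.024]
   angle ((543.7865600585938, 70.98992919921875), (49.47782897949219, 49.3480339050293), 78.72766876220703)
glue_pot 0.7 [231.8, 179.1] [0.5948 0.1133 0.0554] [0.5968 0.1142 0.0405] [0.027 0.028 0.038]
pen_cup 0.63 [321.1, 177.9] [ 0.6042 -0.1064  0.0178] [ 0.5882 -0.1042  0.0102] [0.186 0.114 0.028]
tape_roll 0.81 [121.4, 211.3] [0.5372 0.3565 0.0232] [0.5375 0.3556 0.0141] [0.081 0.087 0.033]
brush 0.58 [319.9, 176.7] [ 0.6068 -0.1079  0.018 ] [ 0.5892 -0.1027  0.0102] [0.183 0.107 0.028]
```

View pics/top.png

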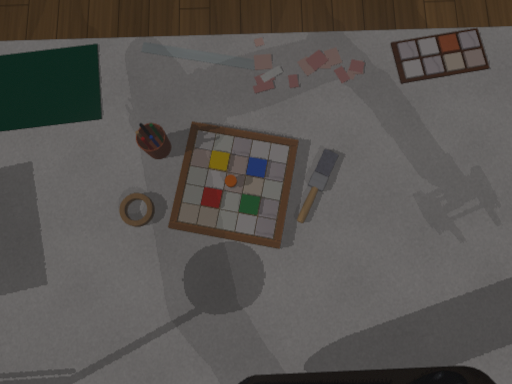

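The panel's red tile is at (212,197), yellow at (220,160), blue at (257,167) and green at (250,204). The pot is at (231,181), and the pen cup is on the left at (155,141). Panel yaw is about -12°. I'll keep the gripper's long side along panel x, away from the cup. First move is over red.

```bash
python3 -m handwheel '[[1,15,39,0,27],[1,15,39,0,27],[1,15,39,0,27],[1,15,39,0,27],[1,15,39,0,27],[1,15,39,0,27],[1,15,39,0,27],[1,15,39,0,27]]' 20
python3 -m handwheel '[[1,15.1,39.7,0,28],[1,15.1,39.7,0,28],[1,15.1,39.7,0,28],[1,15.1,39.7,0,28],[1,15.1,39.7,0,28],[1,15.1,39.7,0,28],[1,15.1,39.7,0,28],[1,15.1,39.7,0,28]]'
python3 - <<'E'
from h import *
from scipy.spatial.transform import Rotation as Ro
s=get_state(); print(s["tcp_pos"],s["eef_rot"],s["gripper_width"],s["contact_force"])
pic,d=imaging.capture("wrist"); cv2.imwrite("pics/w1.png",pic[:,:,::-1])
c=imaging.get_calibration("wrist"); H=np.array(c["hand_eye"]); R=Ro.from_euler("xyz",s["eef_rot"],degrees=True).as_matrix()
for n in ["red_tile","yellow_tile","blue_tile","green_tile","glue_pot"]:
    o=finder.cut_out("wrist",n)
    if not o: print(n,None); continue
    v,u=np.nonzero(o[0]["region"]&(d>0)); z=d[v,u]
    x=(u-c["cx"])/c["fx"]; y=(v-c["cy"])/c["fy"]; th=np.hypot(x,y)+1e-9; k=np.tan(th)/th
    P=np.stack([x*k*z,y*k*z,z],1)@H[:3,:3].T+H[:3,3]
    W=P@R.T+s["tcp_pos"]
    T=W[abs(W[:,2]-np.median(W[:,2]))<.004]
    print(n,round(o[0]["p"],2),o[0]["pixel"],np.median(W,0).round(4),cv2.minAreaRect((T[:,:2]*1000).astype(np.float32)))
E
```

```text
time_s: 1.45
tcp_pos: [0.4112, -0.2306, 0.2271]
eef_rot: [-179.9, 0.1, -130.1]
contact_force: [0.0, -0.0, 0.7]
gripper_width: 0.0134
gripper_force: 0.0
time_s: 2.45
tcp_pos: [0.5624, 0.1662, 0.2256]
eef_rot: [180.0, -0.0, -102.2]
contact_force: [0.3, -0.4, -0.0]
gripper_width: 0.0011
gripper_force: 0.0
[0.56240383 0.1662401  0.22556114] [ 1.79967486e+02 -4.93016055e-02 -1.02198802e+02] 0.0010826619219231007 [ 0.25797288 -0.42000466 -0.02073324]
red_tile 0.58 [258.5, 167.9] [0.5621 0.164  0.0351] ((562.374267578125, 164.52027893066406), (46.02524185180664, 45.464359283447266), 78.64981079101562)
yellow_tile 0.61 [228.0, 119.0] [0.5894 0.0988 0.0258] ((598.9775390625, 107.40369415283203), (279.42901611328125, 281.0999450683594), 78.14605712890625)
blue_tile 0.68 [180.5, 95.1] [0.6347 0.0516 0.0349] ((636.0880126953125, 51.403953552246094), (46.235774993896484, 47.072479248046875), 78.3356704711914)
green_tile 0.57 [261.8, 87.6] [0.5421 0.0702 0.0354] ((542.1618041992188, 70.41778564453125), (45.027931213378906, 46.304100036621094), 77.8865737915039)
glue_pot None
```

View pics/w1.png

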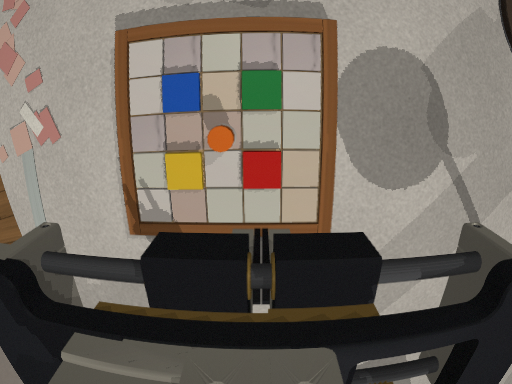

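The wrist view shows red at (262,168), yellow at (184,170), blue at (181,92) and green at (262,89). It agrees with the top camera to about 1 mm. Next I lower onto red.

```bash
python3 -m handwheel '[[1,0,-0.2,-6,0],[1,0,-0.2,-12,0],[1,0,-0.2,-16,0],[1,0,-0.2,-18,0],[1,0,-0.2,-18.4,0],[1,0,-0.2,-18.4,0]]'
python3 -m handwheel '[[1,0,0,-0.2,0],[1,0,0,-0.4,0],[1,0,0,-0.6,0],[1,0,0,-0.8,0],[1,0,0,-0.9,0],[1,0,0,-0.9,0]]'
```

```text
time_s: 3.5
tcp_pos: [0.5617, 0.162, 0.0434]
eef_rot: [-180.0, 0.0, -102.3]
contact_force: [0.8, -0.3, -0.1]
gripper_width: -0.0001
gripper_force: 0.0
time_s: 4.25
tcp_pos: [0.5613, 0.1623, 0.0335]
eef_rot: [-180.0, 0.0, -102.3]
contact_force: [0.3, 0.5, 0.1]
gripper_width: 0.0005
gripper_force: 0.2
```

```bash
python3 -m handwheel '[[1,0,0.1,-0.1,0],[1,0,0.1,-0.2,0],[1,0,0.1,-0.2,0]]'
python3 -m handwheel '[[1,0,0,-0.1,0],[1,0,0,-0.2,0],[1,0,0,-0.2,0]]'
```

```text
time_s: 4.62
tcp_pos: [0.5612, 0.1631, 0.0314]
eef_rot: [180.0, -0.0, -102.3]
contact_force: [0.3, -0.6, 1.4]
gripper_width: 0.0004
gripper_force: 0.4
time_s: 5.0
tcp_pos: [0.5612, 0.1632, 0.0294]
eef_rot: [180.0, 0.0, -102.3]
contact_force: [-0.7, 0.2, 0.4]
gripper_width: 0.0002
gripper_force: 0.3
```

```bash
python3 -m handwheel '[[1,0,0,-0.1,0],[1,0,0,-0.2,0]]'
python3 -m handwheel '[[1,0,0,-0.1,0],[1,0,0,-0.1,0]]'
```

```text
time_s: 5.25
tcp_pos: [0.5612, 0.1632, 0.0275]
eef_rot: [180.0, 0.0, -102.3]
contact_force: [0.1, -0.8, 2.0]
gripper_width: 0.0002
gripper_force: 1.1
time_s: 5.5
tcp_pos: [0.5612, 0.1632, 0.0264]
eef_rot: [180.0, -0.0, -102.3]
contact_force: [-0.4, -1.6, 0.7]
gripper_width: 0.0003
gripper_force: 0.2
```

```bash
python3 -m handwheel '[[1,0,0,-0.1,0],[1,0,0,-0.1,0]]'
python3 - <<'E'
from h import *
s=get_state(); print(s["tcp_pos"],s["contact_force"])
pic,d=imaging.capture("wrist"); cv2.imwrite("pics/w2.png",pic[:,:,::-1])
pic,d=imaging.capture("scene"); cv2.imwrite("pics/s2.png",pic[:,:,::-1])
E
```

```text
time_s: 5.75
tcp_pos: [0.5612, 0.1633, 0.0263]
eef_rot: [-180.0, 0.0, -102.3]
contact_force: [-3.4, -0.8, 8.8]
gripper_width: 0.0007
gripper_force: 4.3
[0.56123157 0.16325897 0.0262665 ] [-3.37865455 -0.81966458  8.80815517]
```

View pics/s2.png

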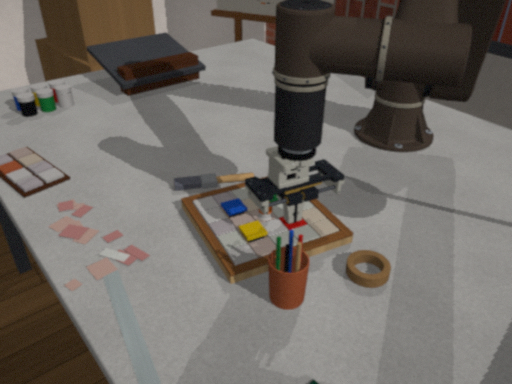

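The scene view shows the fingers on red at (293,223), sunk level. Force reached 8.8 N at z = 26.3 mm, so it's on the hard stop. Lifting and going to yellow.

```bash
python3 -m handwheel '[[1,0,0,1,0],[1,0,0,6,0],[1,4.7,-0.9,6,0],[1,9.4,-1.9,6,0],[1,9.4,-1.9,6,0],[1,9.4,-1.9,3,0],[1,9.4,-1.9,1.8,0],[1,9.4,-1.9,1.8,0]]'
```

```text
time_s: 6.85
tcp_pos: [0.6543, 0.144, 0.0428]
eef_rot: [179.9, -0.1, -102.3]
contact_force: [0.1, -0.2, 0.3]
gripper_width: 0.0007
gripper_force: 0.0
```

```bash
python3 -m handwheel '[[1,0,0,-0.2,0],[1,0,0,-0.4,0],[1,0,0,-0.6,0],[1,0,0,-0.8,0],[1,0,0,-1.0,0],[1,0,0,-1.2,0],[1,0,0,-1.3,0],[1,0,0,-1.3,0]]'
```

```text
time_s: 7.85
tcp_pos: [0.6553, 0.1442, 0.0304]
eef_rot: [-180.0, 0.0, -102.3]
contact_force: [0.7, 0.9, 0.3]
gripper_width: 0.0002
gripper_force: 0.3
```

```bash
python3 -m handwheel '[[1,0,0,-0.1,0],[1,0,0,-0.2,0],[1,0,0,-0.3,0],[1,0,0,-0.35,0],[1,0,0,-0.4,0]]'
```

```text
time_s: 8.48
tcp_pos: [0.6553, 0.1442, 0.0266]
eef_rot: [-180.0, 0.0, -102.3]
contact_force: [0.5, 0.6, 1.3]
gripper_width: 0.0008
gripper_force: 1.1
```

```bash
python3 -m handwheel '[[1,0,0,-0.1,0],[1,0,0,-0.1,0]]'
```

```text
time_s: 8.72
tcp_pos: [0.6553, 0.1443, 0.0263]
eef_rot: [-180.0, 0.0, -102.3]
contact_force: [-2.5, 0.9, 6.9]
gripper_width: 0.0006
gripper_force: 3.6
```

Yellow is bedded at 6.9 N. Now blue.

```bash
python3 -m handwheel '[[1,0,0,1,0],[1,0,0,6,0],[1,-1,-4.7,6,0],[1,-2,-9.3,6,0],[1,-2,-9.3,6,0],[1,-2,-9.3,3,0],[1,-2,-9.3,1.8,0],[1,-2,-9.3,1.8,0]]'
```

```text
time_s: 9.72
tcp_pos: [0.6346, 0.0513, 0.0426]
eef_rot: [179.9, -0.1, -102.3]
contact_force: [-0.0, 0.2, 1.1]
gripper_width: 0.0004
gripper_force: 0.0
```

```bash
python3 -m handwheel '[[1,0,0,-0.2,0],[1,0,0,-0.4,0],[1,0,0,-0.6,0],[1,0,0,-0.8,0],[1,0,0,-1.0,0],[1,0,0,-1.2,0],[1,0,0,-1.3,0],[1,0,0,-1.3,0]]'
```

```text
time_s: 10.72
tcp_pos: [0.6353, 0.0512, 0.0305]
eef_rot: [-180.0, 0.0, -102.3]
contact_force: [0.2, -0.2, 0.5]
gripper_width: 0.0005
gripper_force: 0.2
```

```bash
python3 -m handwheel '[[1,0,0,-0.1,0],[1,0,0,-0.2,0],[1,0,0,-0.3,0],[1,0,0,-0.35,0],[1,0,0,-0.4,0]]'
```

```text
time_s: 11.35
tcp_pos: [0.6353, 0.0512, 0.0266]
eef_rot: [-180.0, 0.0, -102.3]
contact_force: [0.1, -0.4, 2.4]
gripper_width: 0.0002
gripper_force: 1.1
```

```bash
python3 -m handwheel '[[1,0,0,-0.1,0],[1,0,0,-0.1,0]]'
```

```text
time_s: 11.6
tcp_pos: [0.6353, 0.0512, 0.0263]
eef_rot: [-180.0, 0.0, -102.3]
contact_force: [-2.7, 1.3, 8.3]
gripper_width: 0.0006
gripper_force: 3.9
```

Blue is bedded too. I'll lift clear and check all four tile heights.

```bash
python3 -m handwheel '[[1,0,0,1,0],[1,0,0,6,0],[1,0,0,12,0],[1,0,0,18,0],[1,0,-4,20,0],[1,0,-9,20,0],[1,0,-14,20,0],[1,0,-14,20,0]]'
python3 - <<'E'
from h import *
print(get_state()["contact_force"])
pic,d=imaging.capture("top"); cv2.imwrite("pics/top2.png",pic[:,:,::-1])
W=world("top",d,np.ones(d.shape,bool))
for n,x,y in [("red",.562,.1645),("yellow",.656,.1445),("blue",.6355,.051),("green",.5425,.0705),("pale",.609,.1545),("pot",.5975,.1135)]:
    m=np.hypot(W[:,0]-x,W[:,1]-y)<.014; print(n,m.sum(),np.median(W[m,2]).round(4) if m.any() else None)
cv2.imwrite("pics/t2.png",cv2.resize(pic[100:260,100:360,::-1],None,fx=3,fy=3))
E
```

```text
time_s: 12.6
tcp_pos: [0.6346, -0.0919, 0.2257]
eef_rot: [180.0, -0.0, -102.5]
contact_force: [0.3, 1.1, -1.1]
gripper_width: 0.0004
gripper_force: 0.0
[ 0.25114146  1.11261461 -1.09990705]
red 157 0.6395
yellow 0 None
blue 308 0.6481
green 463 0.6745
pale 368 0.6503
pot 502 0.6516
```

View pics/t2.png

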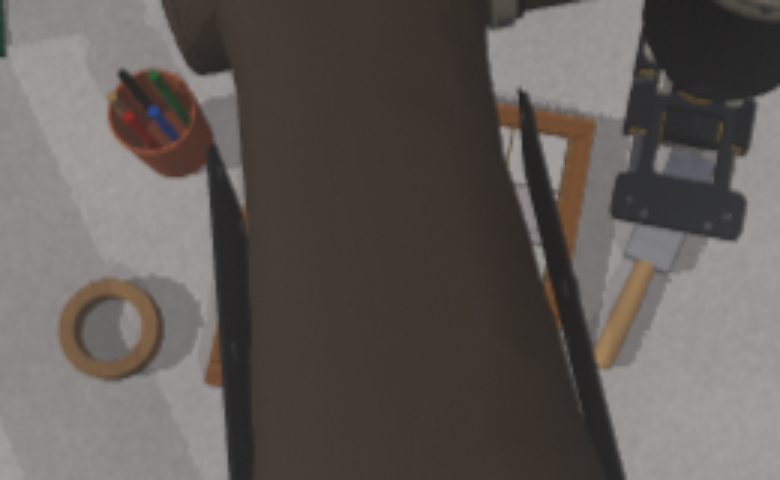

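The arm hides the panel. The cup, tape and brush haven't moved. I'll move further away and look again.

```bash
python3 -m handwheel '[[1,-8,-32,0,0],[1,-8,-32,0,0],[1,-8,-32,0,0],[1,-8,-32,0,0],[1,-8,-32,0,0],[1,-8,-32,0,0],[1,-8,-32,0,0],[1,-8,-32,0,0]]'
python3 - <<'E'
from h import *
pic,d=imaging.capture("top")
W=world("top",d,np.ones(d.shape,bool))
for n,x,y in [("red",.562,.1645),("yellow",.656,.1445),("blue",.6355,.051),("green",.5425,.0705),("pale",.609,.1545),("pot",.5975,.1135)]:
    m=np.hypot(W[:,0]-x,W[:,1]-y)<.014; print(n,m.sum(),np.median(W[m,2]).round(4) if m.any() else None)
o=finder.cut_out("top","glue_pot")
if o: print(np.median(world("top",d,o[0]["region"]),0))
E
```

```text
time_s: 13.65
tcp_pos: [0.5558, -0.4075, 0.2256]
eef_rot: [180.0, 0.0, -102.3]
contact_force: [0.1, 0.7, 0.0]
gripper_width: 0.0004
gripper_force: 0.0
red 99 0.026
yellow 95 0.0266
blue 91 0.026
green 101 0.0349
pale 94 0.0261
pot 120 0.0555
[0.5968211  0.11329499 0.05475424]
```

Red, yellow and blue are level at 26 mm. Green still stands at 35 mm, and the pot hasn't moved.

```bash
python3 -c "
from plant import r
print(r.close_job())"
```

```text
the job is handed in; nothing more can be done
None
```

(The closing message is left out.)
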